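# Refit the sight window of a chocolate melting kettle

### The job

The chocolate kettle's sight port is open. Lower the oblong window (oblong flange, square-sided housing with a glass pane on top) into the oblong recess of the port, glass up and gently, so that it lies flat on its seat; then turn the locking ring clockwise by its upright handle until it is snug against its stop, and let go. The round window and the low blanking plate are not for this port.

Things in the scene. Friction and masses are not known exactly. Their poses are not given: they have to be found in the camera images.
- window_mid (a point): Centre of the loose steel oblong window, 0.15-0.3 kg, glass up on the bench. Foot: flange 80 x 40 mm, 6 mm thick; on it a flat-sided housing 38 mm (x) x 32 mm (y), up to 48 mm above the underside, glass pane in its top. This point is 24 mm above the underside. x along the 80 mm length, y along the 40 mm width, z up; half a turn about z makes no difference.
- seat (a point): Floor centre of the recess in the port plate (136 mm square) on the fixed round kettle (260 mm across, 110 mm tall). x along its 92 mm length, y along its 52 mm width, z up; 5 mm deep, 2 mm chamfer. The window goes in with its x along this x, either way round; seated, its centre is 24 mm above this point. The locking ring's axis is the vertical through this point.
- handle (a point): Middle of the ring's handle: black upright round post, 14 mm diameter, 32 mm tall, 74 mm from the ring's axis; this point is on the post's axis, 16 mm below its top, and moves with the ring. Ring open: post at +45 degrees from the seat's x towards its y; closed: at -45 degrees. It takes 2 to 4 N to move and stays where it is left.
- lock_ring (a joint): Ring turn in rad, clockwise from above: 0 open (starts below 0.15), 1.57 at its stop, snug; it sinks 2.7 mm per rad. Captive round the recess, inner radius 51, outer 59 mm; open, its top is 18 mm above the seat. Two lugs reach in to 31 mm from its axis, tops 14 mm above the seat: open, over the recess's long sides, the window passes between; closed, they hold the flange's ends.

How it is judged:
By the outcome, as a careful person would: the job done as asked, in the order asked, and still so for the second after the job is handed in, with the robot touching nothing.
It also fails if it takes over 48 s, if anything falls off the work surface, if the arm or the gripper's body presses on something with over 40 N, if the wrist force passes 120 N, or if a joint passes its speed limit or range.

### The arm

A 6-joint arm with a two-finger parallel gripper is mounted at the origin on the work surface. World frame = base frame: x ahead of the robot, y to its left, z up, the work surface at z = 0. Lengths are in m, angles in rad, forces in N, time in s.
With the tool pointing down it reaches from about 0.3 to 0.95 m from the base axis. Payload 3.1 kg.
Tool frame: the origin (TCP) lies at the very end of the fingers, on their centre line; the grasp point (between the pads) lies 19 mm behind it (grip_point_offset is the distance from the TCP to the grasp point, in m); z points along the fingers, y is the line along which they close (so a half turn about z gives the same grasp; the last joint's range is limited). The gripper opens to 85 mm and grips with 20 to 120 N. Pads are 22 mm wide; open, the fingers measure 114 mm over their backs; the gripper's body (76 mm by 85 mm) begins 54 mm behind the grasp point. The pads swing forward as they close: fully open they stand 13 mm farther back than shut.
Start: joints at [-1.321, 0.308, 1.634, -0, 1.2, -0.07], TCP at [0.196, -0.593, 0.231] pointing down, gripper open.
Joint ranges: [-3.06, 3.06], [-0.79, 1.96], [0.05, 2.63], [-1.19, 4.34], [0.05, 2.64], [-2.94, 2.94]. Speed limits (rad/s): [2.79, 2.79, 3.14, 3.14, 3.14, 3.14].

### API

Orientations are given as a unit quaternion [w, x, y, z].
In Python, from station import read_state, capture, calibration, sign_off, find_in, pinpoint, grip_point_offset gives the robot as it stands.
- The arm moves only by the shell command python3 -m pendant 'ROWS' [FORCE]. ROWS is JSON, a list that holds one entry, the list of rows, each a list of 5 numbers: the shift along the tool's x, y, z in mm, then the turn about the tool's z in rad, then the finger opening in mm, from 0 to 85.4. In form: [[[dx, dy, dz, spin, fingers], ...]]. A call has 1 to 10 rows; each row shifts and turns the commanded pose from where the row before left it, along the tool's axes as they then stand; what a row does not reach is not made up. A row lasts 1/12 s, in which the tool goes at most 41.7 mm and 7.16 degrees, less where a joint would pass 70% of its speed; a pose out of reach is approached as far as the arm can. A call with a gripper value outside its range is refused whole. The fingers move at their own pace and stop on an object; FORCE is the grip in N (left out, the last holds). Time passes only in rows, so rows that do not move let the fingers close. It gives the time, the measured TCP pose, the force, the opening and the grip force at its end, in the units of the state.
- read_state(): the state, without advancing time (a new reading comes with each control period).
- capture(name): name is "scene" or "top"; returns the picture (384x512x3 uint8, red, green, blue); there is no depth.
- calibration(name): a dict with "mtx" (3x3 intrinsics, pixels), "R" (3x3) and "t" (3): a world point X has camera coordinates R X + t. Camera axes: x right, y down, z forward; pixel columns grow to the right and rows downward; lengths in m; the calibration is good to about 2 mm. A picture is of the moment at which its call begins. calibration takes no time and is no camera call.
- sign_off(): hands the job in; it is judged then, once.
Trained networks look in the newest picture that a camera, given by its name, has taken for a name from the list of things; names that differ only in an ending like _2 or _b are one class to them, and where a whole thing is asked for, a point or a joint stands for the part that bears it (a point fixed in the world has none). Each returns a list of dicts, best first, with "p" (0 to 1); they miss things now and then, are a little off and sometimes report something else, mostly with a low value. They report only what shows in the picture. A call takes as long as a camera call.
- find_in(camera, name): "at" ([x, y, z] in m, in the coordinates of the camera as it stood for that picture, good to about 4 mm: the middle of the surface that is visible of it).
- pinpoint(camera, name): "at" ([x, y, z] in m, in the coordinates of the camera as it stood for that picture, good to about 4 mm: a listed point, or the origin of a listed thing).
The state is a dict: "t": time; "q": joint angles; "qvel": joint speeds; "joint_torque": joint torques, N m; "ee_pos": TCP position; "orientation": TCP orientation; "ft_force": force on the tool from outside, world axes, zero at the start; "wrist_torque": the same for the moment, N m; "finger_gap": finger opening in m; "grasp_force": force on a finger pad.
Only numpy, scipy, OpenCV 4.12 (cv2) and the standard library are available. Lean on these libraries where they do the work, as an engineer would, in place of code of your own. Each camera call takes 0.05 s, during which the arm holds its last target. There are 200 camera calls.

## Working session

There is one attempt and no reset: what is moved stays moved. The work goes in short steps, Python scripts to look and compute and a shell command to move; the robot and the scene stay as the last step left them, time stands still between calls to the robot, and variables do not carry over. Pictures are saved under pics/ and viewed, at most 10 in all, crops included, and the job is handed in when it is done.

```bash
mkdir -p pics
cat > h.py <<'E'
import numpy as np, cv2
from station import *
def w(cam,a):
    c=calibration(cam); return np.array(c["R"]).T@(np.array(a)-np.array(c["t"]))
def look(cam,names):
    for n in names:
        for d in pinpoint(cam,n)[:3]: print(cam,n,round(d["p"],2),np.round(w(cam,d["at"]),4),{k:v for k,v in d.items() if k not in("p","at")})
def px(cam,X):
    c=calibration(cam); p=np.array(c["mtx"])@(np.array(c["R"])@X+np.array(c["t"])); return p[:2]/p[2]
def onplane(cam,u,v,z):
    c=calibration(cam);R=np.array(c["R"]);t=np.array(c["t"])
    d=R.T@np.linalg.inv(c["mtx"])@[u,v,1]; o=-R.T@t; return o+d*(z-o[2])/d[2]
E
python3 - <<'E'
from h import *
ims=[capture(c) for c in("scene","top")]
for c,i in zip(("scene","top"),ims): cv2.imwrite(f"pics/{c}0.png",i[:,:,::-1])
for c in("scene","top"): look(c,["window_mid","seat","handle","lock_ring"])
s=read_state(); print(s["t"],s["ee_pos"],s["orientation"],s["ft_force"],s["finger_gap"],grip_point_offset)
E
```

```text
scene window_mid 0.62 [ 0.544  -0.3384  0.0226] {}
scene seat 0.84 [0.56   0.2032 0.113 ] {}
scene handle 0.67 [0.6199 0.2512 0.1519] {}Traceback (most recent call last):
  File "<stdin>", line 4, in <module>
  File "h.py", line 7, in look
    for d in pinpoint(cam,n)[:3]: print(cam,n,round(d["p"],2),np.round(w(cam,d["at"]),4),{k:v for k,v in d.items() if k not in("p","at")})
             ~~~~~~~~^^^^^^^
ValueError: it knows: handle, seat, window_mid
```

View pics/scene0.png

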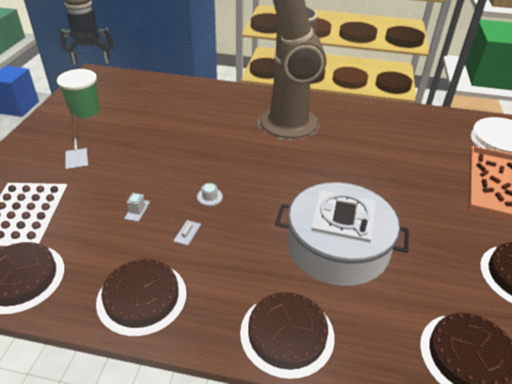

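View pics/top0.png

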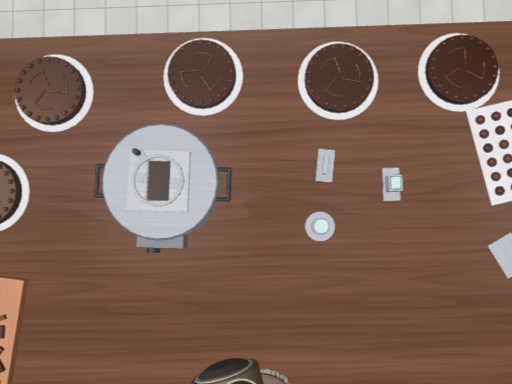

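The scene view shows the oblong window at (137,205), the round one at (209,193), the blanking plate at (187,232) and the port at (345,215). In the top view they are at (392,184), (320,226), (326,165) and (158,181), and the handle is at (136,152). Next I'll take closer crops and measure the yaw.

Run:
```python
from h import *
look("top",["window_mid","seat","handle"])
i=cv2.imread("pics/top0.png")
a=cv2.resize(i[145:220,120:200],None,fx=5,fy=5,interpolation=cv2.INTER_CUBIC)
b=cv2.resize(i[145:220,360:430],None,fx=5,fy=5,interpolation=cv2.INTER_CUBIC)
cv2.imwrite("pics/crop.png",np.hstack([a,b]))
print(px("top",[.54,-.34,.006]),px("top",[.6,-.34,.006]),px("top",[.56,.2,.113]),px("top",[.6,.2,.113]))
s=read_state(); print(s["t"],s["ee_pos"],s["orientation"],s["ft_force"],s["finger_gap"],grip_point_offset)
```

```text
top window_mid 0.95 [ 0.5398 -0.34    0.0215] {}
top seat 0.9 [0.5535 0.2081 0.1114] {}
top handle 0.58 [0.6157 0.2456 0.1519] {}
[392.05211803 184.96125275] [390.8290144  160.61961687] [162.47568372 178.83578216] [162.30632587 161.25152515]
0.4 [ 0.19644132 -0.59320729  0.23106814] [-1.85269454e-04  9.87242107e-01  1.59226216e-01 -6.34713180e-06] [ 0.67576259  0.54676101 -0.12732531] 0.08535914964448797 0.0187
```

View pics/crop.png

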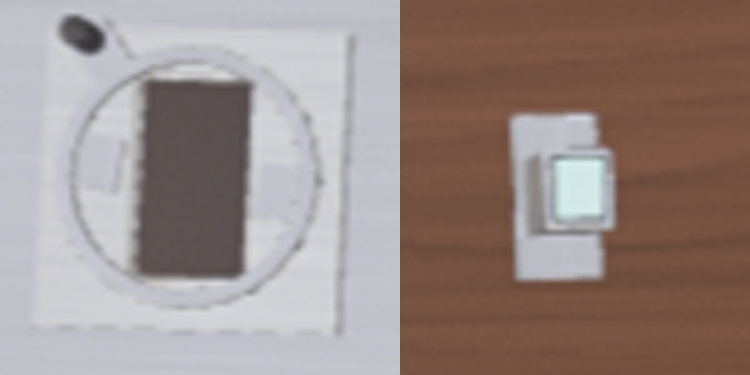

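Run:
```python
from h import *
def quad(P,ox,oy,z):
    W=np.array([onplane("top",u/5+ox,v/5+oy,z)[:2] for u,v in P]); c=W.mean(0)
    l=(W[0]+W[1]-W[2]-W[3])/2; s=(W[0]+W[3]-W[1]-W[2])/2
    print(c,np.linalg.norm(l),np.linalg.norm(s),"yaw long",np.degrees(np.arctan2(l[1],l[0])),"yaw short",np.degrees(np.arctan2(s[1],s[0])))
quad([(146,82),(252,82),(244,277),(135,275)],120,145,.114)
quad([(35,325),(50,20),(350,35),(338,335)][1:]+[(35,325)],120,145,.117)
quad([(112,115),(197,115),(204,278),(117,280)],360,145,.006)
print(px("top",[.54,-.34,.048]))
print(onplane("top",382/5+120-60*0,145,.1))
for u,v in[(578/5-80+360,188/5+145)]: print(onplane("top",u,v,.048))
print("post top",onplane("top",82/5+120,35/5+145,.165))
```

```text
[0.55583253 0.20803385] 0.08786120129624629 0.04869614775043326 yaw long -3.322025683719354 yaw short 87.80888914592023
[0.55586807 0.20789467] 0.13662197277403088 0.13641469721623667 yaw long -3.0677556771249286 yaw short 85.9606676437078
[ 0.54153086 -0.33872112] 0.08049577381288195 0.041802938079919104 yaw long -0.769125714838926 yaw short 89.01637955924798
[396.35130043 183.39732682]
[0.63706411 0.12399181 0.1       ]
[ 0.54193846 -0.33833388  0.048     ]
post top [0.61441852 0.24471529 0.165     ]
```

```bash
cat > go.py <<'E'
import sys, numpy as np
from scipy.spatial.transform import Rotation as Ro
from station import read_state
# remaining tool-frame shift (mm) to world target x y z (m), and spin to tool-x yaw (deg)
def togo(x,y,z,yaw):
    s=read_state(); q=s["orientation"]; R=Ro.from_quat([q[1],q[2],q[3],q[0]]).as_matrix()
    a=np.degrees(np.arctan2(R[1,0],R[0,0])); d=np.array([x,y,z])-s["ee_pos"]
    print("t %.2f pos %s yaw %.2f gap %.1f gf %.1f ft %s"%(s["t"],np.round(s["ee_pos"],4),a,s["finger_gap"]*1e3,s["grasp_force"],np.round(s["ft_force"],1)))
    print("shift",np.round(R.T@d*1e3,1),"spin",round(np.radians(a-yaw),3),"tilt",np.round(np.degrees(R[:2,2]),2),"q",np.round(s["q"],2))
if __name__=="__main__": togo(*map(float,sys.argv[1:5]))
E
python3 -m pendant '[[[0,0,0,0.112,85],[0,0,0,0.112,85],[0,0,0,0.112,85],[20,-15,0,0,75],[30,-23,0,0,65],[30,-23,0,0,60],[30,-23,0,0,60],[30,-23,0,0,60],[30,-23,0,0,60],[30,-23,0,0,60]]]' 20; python3 go.py .5412 -.3388 .12 -.9
```

```text
t: 1.23
ee_pos: [0.4002, -0.4424, 0.2315]
orientation: [0.0, 1.0, -0.008, 0.0]
ft_force: [0.7, 0.1, 0.5]
finger_gap: 0.0599
grasp_force: 0.0
t 1.23 pos [ 0.4002 -0.4424  0.2315] yaw -0.94 gap 59.9 gf 0.0 ft [0.7 0.1 0.5]
shift [ 139.3 -106.   111.5] spin -0.001 tilt [ 0.02 -0.02] q [-0.91  0.25  1.7   0.    1.18  0.68]
```

```bash
python3 -m pendant '[[[28,-21,20,0,60],[28,-21,20,0,60],[28,-21,20,0,60],[28,-21,20,0,60],[20,-15,20,0,60],[0,0,5,0,60],[0,0,0,0,60]]]'; python3 go.py .5412 -.3388 .025 -.9
python3 - <<'E'
from h import *
i=capture("top"); j=capture("scene")
a=cv2.resize(i[130:230,340:440],(400,400)); p=px("scene",np.array([.541,-.339,.05])).astype(int)
b=cv2.resize(j[p[1]-50:p[1]+50,p[0]-50:p[0]+50],(400,400)); cv2.imwrite("pics/ab.png",np.hstack([a,b])[:,:,::-1])
E
```

```text
t: 1.82
ee_pos: [0.5319, -0.3445, 0.1236]
orientation: [-0.001, 1.0, -0.007, -0.002]
ft_force: [-1.2, 0.6, -0.3]
finger_gap: 0.06
grasp_force: 0.0
t 1.82 pos [ 0.5319 -0.3445  0.1236] yaw -0.75 gap 60.0 gf 0.0 ft [-1.2  0.6 -0.3]
shift [ 9.7 -5.6 98.6] spin 0.003 tilt [-0.25  0.16] q [-0.64  0.44  1.69 -0.    1.02  0.94]
```

View pics/ab.png

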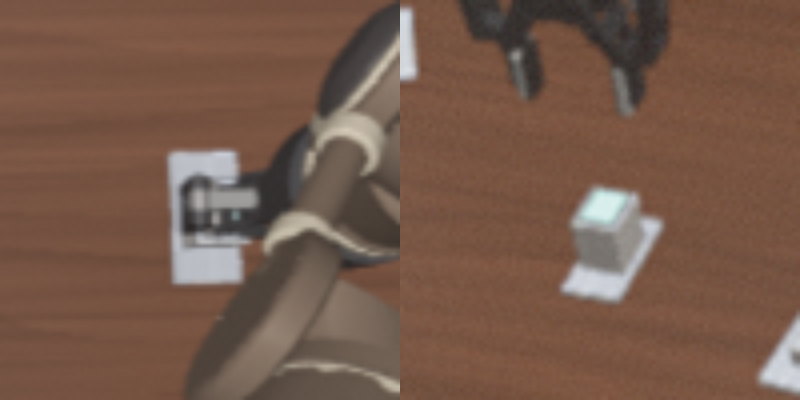

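```bash
python3 -m pendant '[[[4,-2,15,0,60],[4,-2,15,0,60],[0,0,15,0,60],[0,0,8,0,60],[0,0,0,0,60],[0,0,0,0,60]]]'; python3 go.py .5412 -.3388 .018 -.9
```

```text
t: 2.42
ee_pos: [0.5397, -0.3428, 0.0722]
orientation: [-0.001, 1.0, -0.008, -0.001]
ft_force: [0.4, 0.2, 0.5]
finger_gap: 0.0601
grasp_force: 0.0
t 2.42 pos [ 0.5397 -0.3428  0.0722] yaw -0.97 gap 60.1 gf 0.0 ft [0.4 0.2 0.5]
shift [ 1.5 -4.  54.2] spin -0.001 tilt [-0.09  0.07] q [-0.63  0.52  1.69 -0.    0.93  0.95]
```

```bash
python3 -m pendant '[[[1.5,-4,10,0,60],[0,0,12,0,60],[0,0,12,0,60],[0,0,10,0,60],[0,0,8,0,60],[0,0,2,0,60],[0,0,0,0,60],[0,0,0,0,60]]]'; python3 go.py .5412 -.3388 .018 -.9
```

```text
t: 3.08
ee_pos: [0.5422, -0.339, 0.0191]
orientation: [-0.0, 1.0, -0.008, -0.0]
ft_force: [-0.3, -0.5, -0.0]
finger_gap: 0.0599
grasp_force: 0.0
t 3.08 pos [ 0.5422 -0.339   0.0191] yaw -0.93 gap 59.9 gf 0.0 ft [-0.3 -0.5 -0. ]
shift [-1.  -0.1  1.1] spin -0.001 tilt [-0.  0.] q [-0.63  0.59  1.71  0.    0.84  0.96]
```

```bash
python3 -m pendant '[[[-1,0,1,0,50],[0,0,0,0,40],[0,0,0,0,34],[0,0,0,0,28],[0,0,0,0,25],[0,0,0,0,25],[0,0,0,0,25],[0,0,0,0,25]]]' 40; python3 -m pendant '[[[0,0,-5,0,25],[0,0,-10,0,25],[0,0,-20,0,25],[0,0,-30,0,25],[0,0,-35,0,25],[0,0,-35,0,25],[0,0,-35,0,25],[0,0,-20,0,25],[0,0,0,0,25],[0,0,0,0,25]]]' ; python3 go.py .5558 .208 .2 -3.2
python3 - <<'E'
from h import *
i=capture("top"); j=capture("scene")
look("scene",["window_mid"])
p=px("scene",np.array([.541,-.339,.2])).astype(int); print(p)
y0=max(p[1]-50,0);x0=max(p[0]-50,0)
cv2.imwrite("pics/lift.png",cv2.resize(j[y0:y0+100,x0:x0+100],(400,400))[:,:,::-1])
E
```

```text
t: 3.75
ee_pos: [0.5417, -0.3393, 0.019]
orientation: [0.0, 1.0, -0.008, 0.001]
ft_force: [-0.6, 0.2, 4.3]
finger_gap: 0.0315
grasp_force: 41.2
t: 4.58
ee_pos: [0.5417, -0.3392, 0.21]
orientation: [0.001, 1.0, -0.008, 0.001]
ft_force: [-0.7, 0.4, -2.9]
finger_gap: 0.0316
grasp_force: 40.7
t 4.58 pos [ 0.5417 -0.3392  0.21  ] yaw -0.93 gap 31.6 gf 40.7 ft [-0.7  0.4 -2.9]
shift [   5.2 -547.4    9. ] spin 0.04 tilt [ 0.14 -0.1 ] q [-0.63  0.35  1.62  0.    1.17  0.96]
scene window_mid 0.75 [ 0.545  -0.34    0.2116] {}
[126 150]
```

View pics/lift.png

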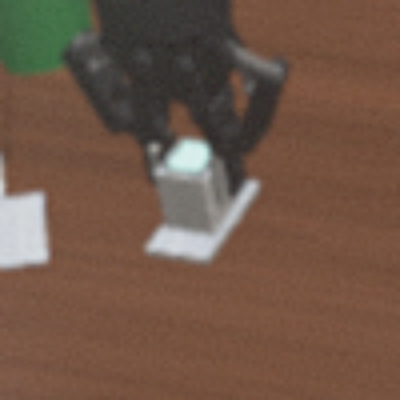

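The window is held level in the gripper. I'll carry it over to the port.

```bash
python3 -m pendant '[[[0,-10,0,0.02,25],[0,-20,0,0.02,25],[0,-30,0,0,25],[0,-35,0,0,25],[0,-35,0,0,25],[0,-35,0,0,25],[0,-35,0,0,25],[0,-35,0,0,25],[0,-35,0,0,25],[0,-35,0,0,25]]]'; python3 -m pendant '[[[0,-35,0,0,25],[0,-35,0,0,25],[0,-35,0,0,25],[0,-35,0,0,25],[0,-30,0,0,25],[0,-20,0,0,25],[0,-15,0,0,25],[0,-5,0,0,25],[0,0,0,0,25],[0,0,0,0,25]]]';  python3 go.py .5558 .208 .17 -3.2
```

```text
t: 5.57
ee_pos: [0.5555, -0.0325, 0.2056]
orientation: [-0.0, 1.0, -0.028, -0.002]
ft_force: [1.1, 0.2, -2.2]
finger_gap: 0.0315
grasp_force: 40.6
t: 6.4
ee_pos: [0.5687, 0.1744, 0.2072]
orientation: [0.001, 1.0, -0.028, -0.001]
ft_force: [1.2, -0.6, -1.2]
finger_gap: 0.0315
grasp_force: 40.6
t 6.40 pos [0.5687 0.1744 0.2072] yaw -3.22 gap 31.5 gf 40.6 ft [ 1.2 -0.6 -1.2]
shift [-14.8 -32.9  37.2] spin -0.0 tilt [-0.11 -0.08] q [ 0.22  0.28  1.73 -0.    1.14  1.85]
```

```bash
python3 -m pendant '[[[-8,-16,5,0,25],[-7,-17,8,0,25],[0,0,8,0,25],[0,0,8,0,25],[0,0,8,0,25],[0,0,0,0,25],[0,0,0,0,25],[0,0,0,0,25]]]';  python3 go.py .5558 .208 .131 -3.2
python3 - <<'E'
from h import *
j=capture("scene");i=capture("top")
look("scene",["window_mid","seat","handle"])
look("top",["window_mid","seat","handle"])
p=px("scene",np.array([.556,.208,.13])).astype(int);r=px("top",np.array([.556,.208,.13])).astype(int); print(p,r)
f=lambda m,p:cv2.resize(m[p[1]-45:p[1]+45,p[0]-35:p[0]+35],(400,514),interpolation=cv2.INTER_CUBIC)
cv2.imwrite("pics/above.png",np.hstack([f(j,p),f(i,r)])[:,:,::-1])
E
```

```text
t: 7.07
ee_pos: [0.5566, 0.2084, 0.1714]
orientation: [0.0, 1.0, -0.029, 0.0]
ft_force: [1.1, 0.4, -1.4]
finger_gap: 0.0313
grasp_force: 40.6
t 7.07 pos [0.5566 0.2084 0.1714] yaw -3.28 gap 31.3 gf 40.6 ft [ 1.1  0.4 -1.4]
shift [-0.8  0.4 40.4] spin -0.001 tilt [ 0.02 -0.01] q [ 0.29  0.31  1.76 -0.    1.07  1.91]
scene window_mid 0.95 [0.5588 0.2084 0.1783] {}
scene handle 0.91 [0.6193 0.2513 0.1545] {}
top window_mid 0.68 [0.5573 0.207  0.1717] {}
top window_mid 0.18 [0.5538 0.2039 0.1136] {}
top seat 0.59 [0.5524 0.207  0.1113] {}
[344 210] [157 179]
```

View pics/above.png

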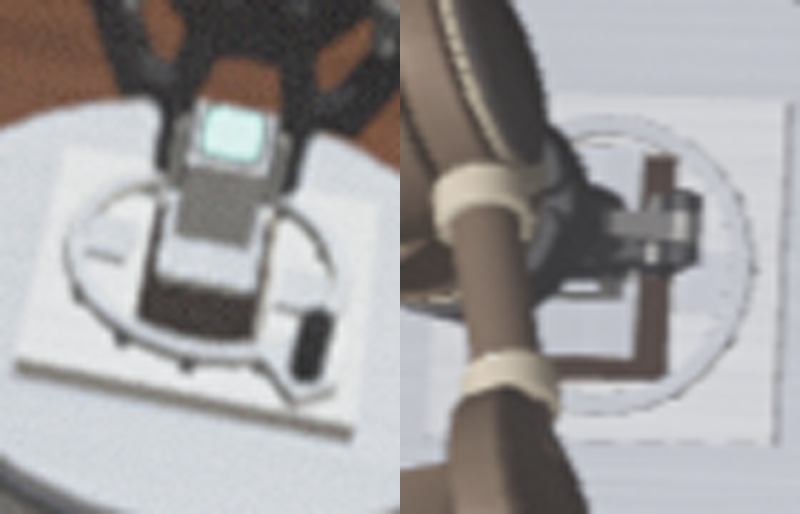

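The window is lined up over the recess, with ±6 mm of play. I'll lower it gently.

```bash
python3 -m pendant '[[[-0.8,0,6,0,25],[0,0,7,0,25],[0,0,7,0,25],[0,0,6,0,25],[0,0,4,0,25],[0,0,0,0,25],[0,0,0,0,25]]]';  python3 go.py .5558 .208 .131 -3.2;python3 -m pendant '[[[0,0,1.5,0,25],[0,0,1.5,0,25],[0,0,1,0,25],[0,0,1,0,25],[0,0,0.5,0,25],[0,0,0,0,25]]]';  python3 go.py .5558 .208 .131 -3.2
```

```text
t: 8.05
ee_pos: [0.555, 0.2091, 0.1406]
orientation: [0.0, 1.0, -0.028, -0.001]
ft_force: [-0.7, -0.4, -0.6]
finger_gap: 0.0311
grasp_force: 40.6
t 8.05 pos [0.555  0.2091 0.1406] yaw -3.22 gap 31.1 gf 40.6 ft [-0.7 -0.4 -0.6]
shift [0.9 1.  9.6] spin -0.0 tilt [-0.07 -0.02] q [0.29 0.35 1.78 0.   1.01 1.91]
t: 8.55
ee_pos: [0.5552, 0.2092, 0.1357]
orientation: [0.0, 1.0, -0.028, -0.0]
ft_force: [-0.8, -0.1, -2.1]
finger_gap: 0.0314
grasp_force: 40.6
t 8.55 pos [0.5552 0.2092 0.1357] yaw -3.22 gap 31.4 gf 40.6 ft [-0.8 -0.1 -2.1]
shift [0.6 1.1 4.7] spin -0.0 tilt [-0.01 -0.  ] q [0.29 0.35 1.78 0.   1.   1.91]
```

```bash
python3 -m pendant '[[[0.5,1,1,0,25],[0,0,1,0,25],[0,0,1,0,25],[0,0,0,0,25]]]';  python3 go.py .5558 .208 .131 -3.2;python3 -m pendant '[[[0,0,0.7,0,25],[0,0,0.7,0,25],[0,0,0,0,25]]]';  python3 go.py .5558 .208 .131 -3.2
```

```text
t: 8.88
ee_pos: [0.5561, 0.2083, 0.135]
orientation: [-0.0, 1.0, -0.028, 0.0]
ft_force: [-4.1, -0.1, 8.2]
finger_gap: 0.0313
grasp_force: 41.9
t 8.88 pos [0.5561 0.2083 0.135 ] yaw -3.22 gap 31.3 gf 41.9 ft [-4.1 -0.1  8.2]
shift [-0.3  0.3  4. ] spin -0.0 tilt [0.01 0.01] q [0.29 0.36 1.78 0.   1.   1.91]
t: 9.13
ee_pos: [0.5561, 0.2083, 0.1349]
orientation: [-0.0, 1.0, -0.028, 0.0]
ft_force: [-6.7, -1.6, 15.0]
finger_gap: 0.0313
grasp_force: 42.7
t 9.13 pos [0.5561 0.2083 0.1349] yaw -3.22 gap 31.3 gf 42.7 ft [-6.7 -1.6 15. ]
shift [-0.3  0.3  3.9] spin -0.0 tilt [0.01 0.  ] q [ 0.29  0.36  1.78 -0.    1.    1.91]
```

```bash
python3 -m pendant '[[[0,0,-2.2,0,25],[0,0,0,0,25]]]';  python3 go.py .5558 .208 .131 -3.2
python3 - <<'E'
from h import *
j=capture("scene");look("scene",["window_mid","seat","handle"]);i=capture("top");look("top",["window_mid","seat","handle"])
p=px("scene",np.array([.556,.208,.13])).astype(int);x0,y0=p-[40,30]; print(x0,y0)
m=cv2.resize(j[y0:y0+60,x0:x0+80],(800,600),interpolation=cv2.INTER_CUBIC)
cv2.imwrite("pics/in.png",m[:,:,::-1])
import itertools
y=np.radians(-3.2);R=np.array([[np.cos(y),-np.sin(y)],[np.sin(y),np.cos(y)]])
for n,h,l,wd in(("flange top if seated, seat .112",.118,.04,.02),("flange top as measured",.1225,.04,.02),("rim .117",.117,.048,.028),("rim .121",.121,.048,.028)):
    print(n,[tuple(np.round((px("scene",np.r_[R@[a*l,b*wd]+[.556,.208],h])-[x0,y0])*10).astype(int)) for a,b in((1,1),(1,-1),(-1,-1),(-1,1))])
E
```

```text
t: 9.3
ee_pos: [0.5567, 0.2084, 0.135]
orientation: [-0.0, 1.0, -0.028, 0.001]
ft_force: [-1.9, -0.5, 5.3]
finger_gap: 0.0313
grasp_force: 41.7
t 9.30 pos [0.5567 0.2084 0.135 ] yaw -3.22 gap 31.3 gf 41.7 ft [-1.9 -0.5  5.3]
shift [-0.9  0.4  4. ] spin -0.0 tilt [0.14 0.03] q [ 0.28  0.36  1.78 -0.    1.    1.91]
scene window_mid 0.91 [0.5603 0.211  0.1377] {}
scene seat 0.57 [0.5569 0.2058 0.1133] {}
scene handle 0.78 [0.62   0.249  0.1543] {}
top window_mid 0.6 [0.5545 0.2064 0.1372] {}
top seat 0.95 [0.5508 0.2066 0.1123] {}
304 180
flange top if seated, seat .112 [(np.int64(466), np.int64(469)), (np.int64(294), np.int64(435)), (np.int64(337), np.int64(213)), (np.int64(500), np.int64(244))]
flange top as measured [(np.int64(470), np.int64(455)), (np.int64(297), np.int64(421)), (np.int64(339), np.int64(200)), (np.int64(503), np.int64(231))]
rim .117 [(np.int64(497), np.int64(503)), (np.int64(255), np.int64(454)), (np.int64(308), np.int64(189)), (np.int64(535), np.int64(232))]
rim .121 [(np.int64(500), np.int64(491)), (np.int64(257), np.int64(442)), (np.int64(310), np.int64(177)), (np.int64(538), np.int64(220))]
```

View pics/in.png

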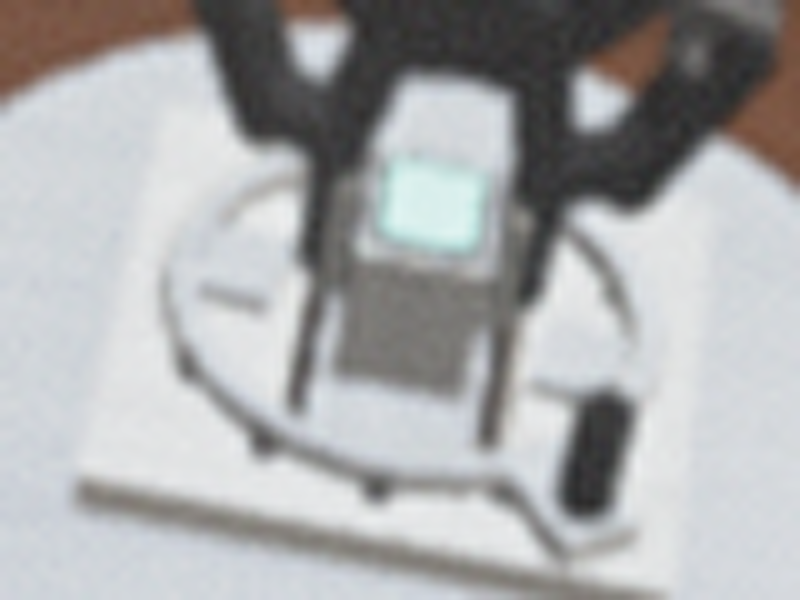

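```bash
python3 -c "from station import *;print(read_state()['wrist_torque'])"; python3 -m pendant '[[[0,0,-1.5,0,25],[0,0,-0.5,0,25],[0,0,0,0,25]]]';python3 go.py .5558 .208 .131 -3.2;  python3 -m pendant '[[[1.5,0,0,0,25],[1.5,0,0,0,25],[1,0,0,0,25],[0,0,0,0,25]]]';  python3 go.py .5558 .208 .131 -3.2;python3 -c "from station import *;print(read_state()['wrist_torque'])"
```

```text
[-0.13172316  0.37746557  0.01026204]
t: 9.95
ee_pos: [0.5555, 0.208, 0.135]
orientation: [0.0, 1.0, -0.028, -0.0]
ft_force: [-1.1, 0.4, -0.4]
finger_gap: 0.0314
grasp_force: 40.9
t 9.95 pos [0.5555 0.208  0.135 ] yaw -3.22 gap 31.4 gf 40.9 ft [-1.1  0.4 -0.4]
shift [0.3 0.  4. ] spin -0.0 tilt [-0.04 -0.01] q [ 0.28  0.36  1.78 -0.    1.    1.91]
t: 10.28
ee_pos: [0.5599, 0.2078, 0.1352]
orientation: [0.0, 1.0, -0.028, -0.0]
ft_force: [-0.1, -1.1, -2.2]
finger_gap: 0.0314
grasp_force: 40.7
t 10.28 pos [0.5599 0.2078 0.1352] yaw -3.23 gap 31.4 gf 40.7 ft [-0.1 -1.1 -2.2]
shift [-4.1  0.   4.2] spin -0.0 tilt [-0.01 -0.01] q [ 0.28  0.36  1.77 -0.    1.01  1.91]
[ 0.02902673 -0.0041527   0.03647251]
```

```bash
for i in 1; do python3 -m pendant '[[[1,0,0,0,25],[1,0,0,0,25],[0,0,0,0,25]]]';  python3 -m pendant '[[[0.8,0,0,0,25],[0.7,0,0,0,25],[0,0,0,0,25]]]'; done; python3 -c "from station import *;print(read_state()['wrist_torque'])"
```

```text
t: 10.53
ee_pos: [0.5606, 0.2078, 0.1351]
orientation: [0.0, 1.0, -0.028, -0.002]
ft_force: [-2.6, 0.8, -0.2]
finger_gap: 0.0315
grasp_force: 40.8
t: 10.78
ee_pos: [0.5607, 0.2078, 0.1353]
orientation: [0.0, 1.0, -0.028, -0.003]
ft_force: [-6.9, 0.0, 2.5]
finger_gap: 0.0317
grasp_force: 41.2
[ 0.04311761  1.15619807 -0.12235243]
```

It stopped against the recess's end wall, so the window really is in the recess. I'll centre it, press it down lightly and release.

```bash
python3 -m pendant '[[[-2.5,0,0,0,25],[-3,0,0,0,25],[-2.5,0,0,0,25],[0,0,0,0,25],[0,0,0,0,25]]]'; python3 go.py .5548 .208 .131 -3.2; python3 -m pendant '[[[0,0,0.5,0,25],[0,0,0.5,0,25],[0,0,0,0,25]]]'
```

```text
t: 11.2
ee_pos: [0.5556, 0.2082, 0.1357]
orientation: [-0.0, 1.0, -0.028, 0.001]
ft_force: [0.1, -0.2, -1.7]
finger_gap: 0.0314
grasp_force: 40.6
t 11.20 pos [0.5556 0.2082 0.1357] yaw -3.21 gap 31.4 gf 40.6 ft [ 0.1 -0.2 -1.7]
shift [-0.8  0.2  4.7] spin -0.0 tilt [0.06 0.01] q [ 0.29  0.35  1.78 -0.    1.    1.91]
t: 11.45
ee_pos: [0.5558, 0.2082, 0.135]
orientation: [-0.0, 1.0, -0.028, 0.0]
ft_force: [-1.0, -1.1, 0.6]
finger_gap: 0.0313
grasp_force: 40.8
```

```bash
python3 -m pendant '[[[-0.8,0,0.4,0,25],[0,0,0,0,30],[0,0,0,0,34],[0,0,0,0,38],[0,0,0,0,44],[0,0,0,0,50],[0,0,0,0,50]]]' 20; python3 -m pendant '[[[0,0,-5,0,50],[0,0,-15,0,50],[0,0,-25,0,50],[0,0,-25,0,50],[0,0,-25,0,50],[0,0,-15,0,50],[0,0,0,0,50],[0,0,0,0,50]]]'
python3 - <<'E'
from h import *
j=capture("scene");look("scene",["window_mid","seat","handle"]);i=capture("top");look("top",["window_mid","seat","handle"])
p=px("scene",np.array([.556,.208,.13])).astype(int)
r=px("top",np.array([.556,.208,.13])).astype(int)
f=lambda m,p:cv2.resize(m[p[1]-45:p[1]+45,p[0]-35:p[0]+35],(400,514),interpolation=cv2.INTER_CUBIC)
cv2.imwrite("pics/rel.png",np.hstack([f(j,p),f(i,r)])[:,:,::-1])
E
```

```text
t: 12.03
ee_pos: [0.5542, 0.2082, 0.134]
orientation: [0.0, 1.0, -0.028, -0.0]
ft_force: [0.2, 0.3, -0.2]
finger_gap: 0.0501
grasp_force: 0.0
t: 12.7
ee_pos: [0.5551, 0.2084, 0.2454]
orientation: [-0.0, 1.0, -0.028, 0.001]
ft_force: [-0.4, 0.4, -0.5]
finger_gap: 0.0502
grasp_force: 0.0
scene window_mid 0.78 [0.5569 0.2081 0.1388] {}
scene seat 0.94 [0.5593 0.2061 0.1125] {}
scene handle 0.77 [0.6231 0.2482 0.1531] {}
top window_mid 0.62 [0.5542 0.2045 0.1352] {}
top seat 0.65 [0.5554 0.2053 0.1125] {}
top handle 0.65 [0.6154 0.2458 0.1494] {}
```

View pics/rel.png

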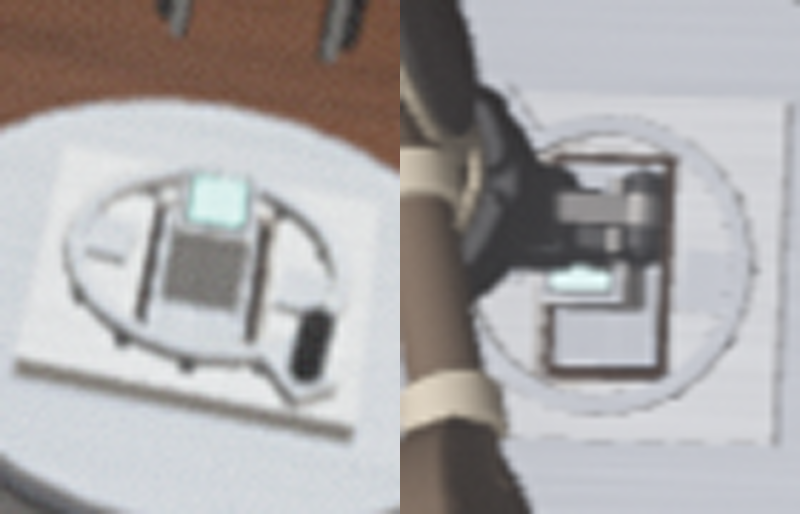

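The window lies flat, with an even dark border all round; in the left crop the housing is at (215,240) and the handle at (315,345). Next is the handle.

```bash
python3 -m pendant '[[[0,0,0,-0.105,40],[0,0,0,-0.105,40],[0,0,0,-0.105,40],[0,0,0,-0.105,40],[0,0,0,-0.105,40],[0,0,0,-0.105,40],[20,0,0,0,40],[30,0,0,0,40],[20,0,5,0,40],[3,0,5,0,40]]]'; python3 -m pendant '[[[0,0,5,0,40],[0,0,5,0,40],[0,0,0,0,40]]]';python3 go.py .617 .248 .144 33
```

```text
t: 13.93
ee_pos: [0.6185, 0.2495, 0.2341]
orientation: [-0.0, 0.959, 0.283, 0.002]
ft_force: [-1.0, -1.0, -0.1]
finger_gap: 0.04
grasp_force: 0.0
t: 14.18
ee_pos: [0.6137, 0.2469, 0.2218]
orientation: [0.0, 0.959, 0.283, -0.002]
ft_force: [-0.0, -0.8, -1.0]
finger_gap: 0.0397
grasp_force: 0.0
t 14.18 pos [0.6137 0.2469 0.2218] yaw 32.87 gap 39.7 gf 0.0 ft [-0.  -0.8 -1. ]
shift [ 3.8  1.  77.8] spin -0.002 tilt [-0.27 -0.1 ] q [ 0.32  0.39  1.55 -0.    1.21  1.31]
```

```bash
python3 -m pendant '[[[1,0,8,0,40],[1,0,10,0,40],[1,0,10,0,40],[0,0,0,0,40],[0,0,0,0,40]]]';python3 go.py .617 .248 .144 33
python3 - <<'E'
from h import *
j=capture("scene");look("scene",["handle"])
p=px("scene",np.array([.617,.248,.17])).astype(int)
cv2.imwrite("pics/h.png",cv2.resize(j[p[1]-35:p[1]+35,p[0]-35:p[0]+35],(500,500),interpolation=cv2.INTER_CUBIC)[:,:,::-1])
E
```

```text
t: 14.6
ee_pos: [0.6173, 0.2491, 0.1946]
orientation: [0.0, 0.959, 0.283, -0.001]
ft_force: [-0.4, -0.8, 0.4]
finger_gap: 0.0398
grasp_force: 0.0
t 14.60 pos [0.6173 0.2491 0.1946] yaw 32.87 gap 39.8 gf 0.0 ft [-0.4 -0.8  0.4]
shift [-0.7  0.8 50.6] spin -0.002 tilt [-0.16 -0.05] q [ 0.32  0.42  1.56 -0.    1.17  1.32]
scene handle 0.95 [0.6211 0.2539 0.1532] {}
scene handle 0.6 [0.5592 0.2043 0.1131] {}
```

View pics/h.png

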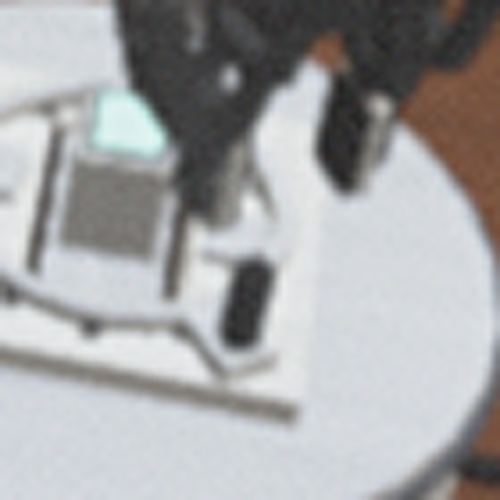

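Run:
```python
from h import *
p=px("scene",np.array([.617,.248,.17])).astype(int)
f=lambda X:np.round((px("scene",np.array(X))-p+35)*500/70)
t=np.radians(-57);d=np.array([np.cos(t),np.sin(t),0])
for n,X in(("tcp",[.6173,.2491,.1946]),("posttop",[.617,.248,.170]),("postmid",[.617,.248,.154]),("postbot",[.617,.248,.138]),("post top x+5",[.622,.248,.17]),("post top y-5",[.617,.243,.17])): print(n,f(X))
for s in(-.02,.02,-.034,.034): print(s,f(np.array([.6173,.2491,.198])+s*d))
```

```text
tcp [269. 195.]
posttop [251. 252.]
postmid [242. 288.]
postbot [233. 324.]
post top x+5 [251. 263.]
post top y-5 [235. 249.]
-0.02 [328. 172.]
0.02 [214. 202.]
-0.034 [367. 161.]
0.034 [174. 213.]
```

```bash
python3 -m pendant '[[[1,0.5,8,0,40],[0,0,10,0,40],[0,0,10,0,40],[0,0,10,0,40],[0,0,8,0,40],[0,0,3,0,40],[0,0,0,0,40]]]';python3 go.py .619 .249 .144 33
```

```text
t: 15.28
ee_pos: [0.6182, 0.2492, 0.1451]
orientation: [0.0, 0.959, 0.283, -0.002]
ft_force: [-0.8, 0.1, -0.5]
finger_gap: 0.0399
grasp_force: 0.0
t 15.28 pos [0.6182 0.2492 0.1451] yaw 32.88 gap 39.9 gf 0.0 ft [-0.8  0.1 -0.5]
shift [0.5 0.6 1.1] spin -0.002 tilt [-0.18 -0.06] q [ 0.32  0.47  1.59 -0.    1.08  1.31]
```

```bash
python3 -m pendant '[[[0,0,0,0,34],[0,0,0,0,28],[0,0,0,0,22],[0,0,0,0,17],[0,0,0,0,12],[0,0,0,0,10],[0,0,0,0,10],[0,0,0,0,10]]]' 20;python3 go.py .619 .249 .144 33
```

```text
t: 15.95
ee_pos: [0.6199, 0.2499, 0.148]
orientation: [-0.0, 0.959, 0.283, 0.001]
ft_force: [-0.4, 1.4, 2.5]
finger_gap: 0.0127
grasp_force: 19.6
t 15.95 pos [0.6199 0.2499 0.148 ] yaw 32.87 gap 12.7 gf 19.6 ft [-0.4  1.4  2.5]
shift [-1.2  0.3  4. ] spin -0.002 tilt [0.07 0.04] q [0.32 0.47 1.59 0.   1.08 1.31]
```

```bash
python3 -m pendant '[[[-0.2,5.9,0,0.08,10],[-0.2,5.9,0,0.08,10],[-0.2,5.9,0,0.08,10],[-0.2,5.9,0,0.08,10],[-0.2,5.9,0,0.08,10],[0,0,0,0,10]]]' 20;python3 go.py .628 .219 .146 9.9
python3 -c "
from station import *
import math;x,y,_=read_state()['ee_pos'];print(math.hypot(x-.555,y-.2075),math.degrees(math.atan2(y-.2075,x-.555)))"
```

```text
t: 16.45
ee_pos: [0.631, 0.2216, 0.147]
orientation: [0.0, 0.996, 0.086, 0.001]
ft_force: [2.7, -0.7, -0.4]
finger_gap: 0.013
grasp_force: 19.5
t 16.45 pos [0.631  0.2216 0.147 ] yaw 9.85 gap 13.0 gf 19.5 ft [ 2.7 -0.7 -0.4]
shift [-3.4  2.1  1. ] spin -0.001 tilt [ 0.08 -0.01] q [ 0.27  0.47  1.59 -0.    1.08  1.67]
0.07734098400612432 10.536528633152558
```

```bash
python3 -m pendant '[[[-0.4,5.9,0.3,0.08,10],[-0.4,5.9,0.3,0.08,10],[-0.3,5.9,0.3,0.08,10],[-0.2,5.9,0.3,0.08,10],[-0.2,5.9,0.3,0.08,10],[-0.2,5.9,0.3,0.08,10],[-0.2,5.9,0.3,0.08,10],[-0.2,5.9,0.2,0.08,10],[-0.2,5.9,0.2,0.08,10],[0,0,0,0,10]]]' 20;python3 go.py .6043 .1523 .145 -48.2
cat > a.py <<'E'
from station import *
import math,numpy as np
s=read_state();x,y,_=s['ee_pos'];print(math.hypot(x-.555,y-.2075),math.degrees(math.atan2(y-.2075,x-.555)))
a=math.atan2(y-.2075,x-.555);f=s['ft_force'];print("radial",f[0]*math.cos(a)+f[1]*math.sin(a),"against turn",-f[0]*math.sin(a)+f[1]*math.cos(a),"z",f[2],s["wrist_torque"])
E
python3 a.py
```

```text
t: 17.28
ee_pos: [0.6215, 0.1697, 0.145]
orientation: [0.001, 0.963, -0.269, 0.002]
ft_force: [3.4, -3.9, -0.2]
finger_gap: 0.0128
grasp_force: 19.7
t 17.28 pos [0.6215 0.1697 0.145 ] yaw -31.27 gap 12.8 gf 19.7 ft [ 3.4 -3.9 -0.2]
shift [-5.6 23.8  0. ] spin 0.296 tilt [ 0.15 -0.11] q [ 0.2   0.43  1.65 -0.    1.06  2.32]
0.07646198327885279 -29.63512537191235
radial 4.854269988459002 against turn -1.7049092847720602 z -0.16260092433265666 [-0.5402587  -0.49146907 -0.0719918 ]
```

```bash
python3 -m pendant '[[[-0.4,5,0.2,0.068,10],[-0.4,5,0.2,0.068,10],[-0.2,4,0.2,0.054,10],[-0.1,3,0.1,0.04,10],[0,0,0,0,10],[0,0,0,0,10]]]' 20;python3 go.py .6043 .1523 .145 -48.2;python3 a.py
python3 -m pendant '[[[-0.1,2.5,0.1,0.033,10],[-0.1,2.5,0.1,0.033,10],[0,0,0,0,10],[0,0,0,0,10]]]' 20;python3 go.py .6043 .1523 .145 -48.2;python3 a.py
```

```text
t: 17.78
ee_pos: [0.6114, 0.1564, 0.1445]
orientation: [0.001, 0.926, -0.376, 0.002]
ft_force: [4.4, -5.2, -0.3]
finger_gap: 0.0129
grasp_force: 19.8
t 17.78 pos [0.6114 0.1564 0.1445] yaw -44.22 gap 12.9 gf 19.8 ft [ 4.4 -5.2 -0.3]
shift [-2.2  8.  -0.5] spin 0.069 tilt [ 0.24 -0.17] q [ 0.18  0.41  1.69 -0.    1.04  2.53]
0.07610491495175847 -42.130950616034845
radial 6.687124875919989 against turn -0.9048093281306007 z -0.2983931304794163 [-0.71194573 -0.68364744  0.00977009]
t: 18.12
ee_pos: [0.6081, 0.1532, 0.1443]
orientation: [0.0, 0.914, -0.407, 0.003]
ft_force: [5.0, -5.5, -0.8]
finger_gap: 0.0128
grasp_force: 19.8
t 18.12 pos [0.6081 0.1532 0.1443] yaw -47.99 gap 12.8 gf 19.8 ft [ 5.  -5.5 -0.8]
shift [-1.9  3.4 -0.7] spin 0.004 tilt [ 0.29 -0.17] q [ 0.18  0.4   1.7  -0.    1.04  2.59]
0.07599320243555012 -45.63662542025413
radial 7.429268228491528 against turn -0.2702575755478289 z -0.7979345276057273 [-0.69425593 -0.81202484  0.03456846]
```

```bash
python3 -m pendant '[[[1,1.2,0.1,0.017,10],[0.3,1.2,0.1,0.017,10],[0,0,0,0,10],[0,0,0,0,10]]]' 20 >/dev/null;python3 go.py .6043 .1523 .145 -48.2;python3 a.py
python3 -m pendant '[[[0,1.2,0,0.017,10],[0,1.2,0,0.017,10],[0,0,0,0,10],[0,0,0,0,10]]]' 20 >/dev/null;python3 go.py .6043 .1523 .145 -48.2;python3 a.py
```

```text
t 18.45 pos [0.6069 0.152  0.1443] yaw -50.06 gap 12.9 gf 19.8 ft [ 6.3 -1.1 -0.4]
shift [-1.9  1.8 -0.7] spin -0.032 tilt [ 0.26 -0.03] q [ 0.18  0.4   1.7  -0.    1.04  2.62]
0.07596026321302157 -46.943768632495065
radial 5.0724618409409565 against turn 3.8385742651286927 z -0.44074096536812996 [-0.28511507 -0.82232147  0.0917936 ]
t 18.78 pos [0.6065 0.152  0.1444] yaw -52.05 gap 12.9 gf 19.7 ft [ 8.6  2.7 -3.3]
shift [-1.6  1.6 -0.6] spin -0.067 tilt [0.49 0.15] q [0.18 0.39 1.71 0.   1.03 2.65]
0.07569309521698057 -47.119885038665274
radial 3.925061265536214 against turn 8.134781656676012 z -3.2676365352344736 [ 0.35387915 -1.38508237  0.09557737]
```

```bash
python3 -m pendant '[[[0,1.2,0,0,10],[0,1,0,0,10],[0,0,0,0,10],[0,0,0,0,10]]]' 20 >/dev/null;python3 go.py .6043 .1523 .145 -48.2;python3 a.py
```

```text
t 19.12 pos [0.6065 0.152  0.1444] yaw -52.07 gap 12.9 gf 19.7 ft [12.5  5.5 -6.5]
shift [-1.6  1.5 -0.6] spin -0.067 tilt [0.73 0.29] q [0.17 0.39 1.71 0.   1.03 2.65]
0.07569419440878354 -47.1713563399925
radial 4.417559698442295 against turn 12.922383354876034 z -6.489839973361485 [ 0.73456536 -2.06206646  0.01547192]
```

The ring is firmly on its stop. I'll ease off the load, release and retreat upwards.

```bash
python3 -m pendant '[[[0,-1,0,0,10],[0,-1,0,0,10],[0,0,0,0,10]]]' >/dev/null; python3 a.py; python3 -m pendant '[[[0,0,0,0,18],[0,0,0,0,24],[0,0,0,0,32],[0,0,0,0,40],[0,0,0,0,40],[0,0,0,0,40]]]'; python3 -m pendant '[[[0,0,-5,0,40],[0,0,-15,0,40],[0,0,-25,0,40],[0,0,-30,0,40],[0,0,-30,0,40],[0,0,-30,0,40],[-30,0,-10,0,40],[-35,0,0,0,40],[-35,0,0,0,40],[-35,0,0,0,40]]]';  python3 -m pendant '[[[-35,0,0,0,40],[-35,0,0,0,40],[-20,0,0,0,40],[0,0,0,0,40],[0,0,0,0,40]]]'
python3 - <<'E'
from h import *
j=capture("scene");i=capture("top");look("scene",["window_mid","seat","handle"]);look("top",["window_mid","seat","handle"])
p=px("scene",np.array([.556,.208,.13])).astype(int)
r=px("top",np.array([.556,.208,.13])).astype(int)
f=lambda m,p:cv2.resize(m[p[1]-45:p[1]+45,p[0]-35:p[0]+35],(400,514),interpolation=cv2.INTER_CUBIC)
cv2.imwrite("pics/fin.png",np.hstack([f(j,p),f(i,r)])[:,:,::-1])
E
```

```text
0.07569336952262547 -47.12805104866767
radial 3.9171302299161455 against turn 8.943839593312898 z -3.5885384783907983 [ 0.2585387  -1.4299233   0.07463053]
t: 19.87
ee_pos: [0.6021, 0.1505, 0.1432]
orientation: [0.0, 0.898, -0.439, -0.001]
ft_force: [-0.5, -0.1, 0.2]
finger_gap: 0.04
grasp_force: 0.0
t: 20.7
ee_pos: [0.5194, 0.2578, 0.2897]
orientation: [-0.001, 0.898, -0.44, 0.0]
ft_force: [1.2, -0.4, -0.5]
finger_gap: 0.0402
grasp_force: 0.0
t: 21.12
ee_pos: [0.4731, 0.3121, 0.2888]
orientation: [-0.007, 0.904, -0.427, -0.008]
ft_force: [0.3, 0.5, -0.2]
finger_gap: 0.0401
grasp_force: 0.0
scene window_mid 0.65 [0.557  0.2093 0.1406] {}
scene seat 0.71 [0.5617 0.2065 0.1137] {}
scene seat 0.28 [0.5579 0.2064 0.1396] {}
scene handle 0.77 [0.6075 0.1531 0.1489] {}
top window_mid 0.69 [0.5534 0.2061 0.1387] {}
top seat 0.56 [0.5525 0.2065 0.1115] {}
top handle 0.6 [0.605  0.1497 0.1452] {}
```

View pics/fin.png

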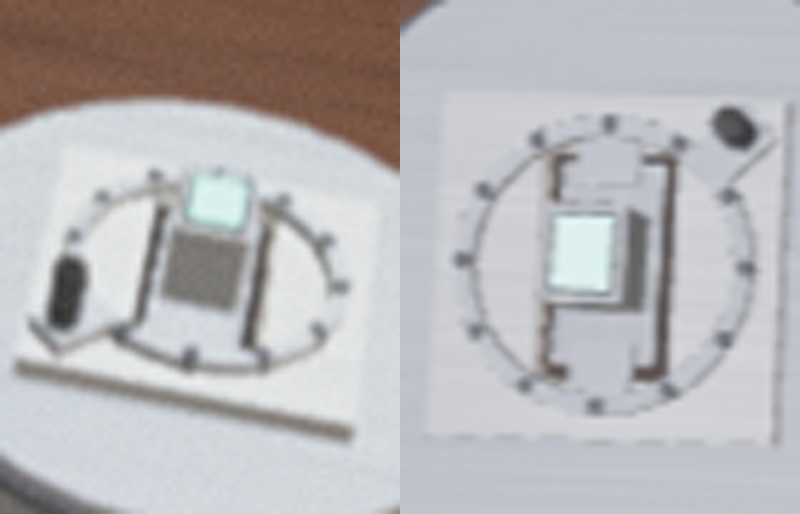

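The handle is now at the closed corner, (735,128) in the top crop. The lugs cover both flange ends, at (610,165) and (595,375), the window is flat, and the gripper is clear.

```bash
python3 -c "from station import *;print(sign_off())"
```

```text
the job is handed in; nothing more can be done
None
```

The oblong window is seated flat, glass up, with the locking ring turned clockwise onto its stop and the handle released; I handed the job in with about 21 s on the robot's clock.

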